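# Hold a spring clamp open astride a panel edge

### The arm

A 7-joint arm with a two-finger parallel gripper is mounted at the origin on a cart in front of the work surface, level with it; the furniture and walls round the work are solid. World frame = base frame: x ahead of the robot, y to its left, z up, the work surface at z = 0. Lengths are in m, angles in rad, forces in N, time in s.
With the tool pointing down it reaches from about 0.35 to 0.9 m from the base axis. Payload 19.9 kg.
Tool frame: the origin (TCP) lies between the finger pads; the fingertips stand 8 mm ahead of it and the grasp point (between the pads) lies 11 mm behind it; z points along the fingers, y is the line along which they close (so a half turn about z gives the same grasp; the last joint's range is limited). The gripper opens to 85 mm and grips with 20 to 120 N. Pads are 22 mm wide; open, the fingers measure 114 mm over their backs; the gripper's body (76 mm by 85 mm) begins 54 mm behind the grasp point. The pads swing forward as they close: fully open they stand 13 mm farther back than shut.
Start: joints at [-1.27, 0.417, -0.01, 1.614, 0.005, 1.111, -0.053], TCP at [0.209, 0.589, 0.239] pointing down, gripper open.
Joint ranges: [-2.81, 2.81], [-0.39, 2.02], [-1.27, 1.25], [0.06, 2.57], [-1.19, 4.33], [0.19, 2], [-2.82, 2.82]. Speed limits (rad/s): [1.89, 1.89, 2.39, 2.39, 3.01, 3.01, 3.01].

### API

Orientations are given as a rotation vector (axis times angle).
In Python, from cell import bot gives the robot as it stands.
- The arm moves only by the tool run_rows, called after "Emit:" by a JSON object that holds its "method" and its "body". Schema: {"type":"object","properties":{"motion":{"type":"object","properties":{"tx":{"type":"array","items":{"type":"number"},"minItems":1,"maxItems":5},"ty":{"type":"array","items":{"type":"number"},"minItems":1,"maxItems":5},"tz":{"type":"array","items":{"type":"number"},"minItems":1,"maxItems":5},"drx":{"type":"array","items":{"type":"number"},"minItems":1,"maxItems":5},"dry":{"type":"array","items":{"type":"number"},"minItems":1,"maxItems":5},"drz":{"type":"array","items":{"type":"number"},"minItems":1,"maxItems":5},"aperture":{"type":"array","items":{"type":"number"},"minItems":1,"maxItems":5}},"additionalProperties":false,"required":["tx","ty","tz","drx","dry","drz","aperture"]},"grip_force":{"type":"number"},"only":{"type":"string"},"quiet":{"type":"boolean"},"lines":{"type":"string"}},"required":["motion"],"additionalProperties":false}. motion is an object with one list for each field, all of the same length, 1 to 5, a row being the entries at one place: tx, ty, tz (the shift in shares of the most that a row can go, 1 being 50 mm), drx, dry, drz (a rotation vector in rad), aperture (the finger opening in m); each row shifts and turns the commanded pose from where the row before left it, along the tool's axes as they then stand; what a row does not reach is not made up. A row lasts 1/10 s, in which the tool goes at most 0.05 m and 0.15 rad, less where a joint would pass 70% of its speed; a pose out of reach is approached as far as the arm can. The fingers move at their own pace and stop on an object; grip_force is the grip in N (left out, the last holds). Time passes only in rows, so rows that do not move let the fingers close. The tool returns the time, the measured TCP pose, the force, the opening and the grip force at its end. only (a regular expression) keeps the lines of the reply that match it, lines (a string "A,B") keeps lines A to B, and quiet returns only ok. Input that does not fit is refused with a message, and nothing moves.
- bot.observe(): the state, without advancing time (a new reading comes with each control period).
- bot.read_camera(name): name is "scene" or "top"; returns (picture, depth): 480x640x3 uint8, red, green, blue; 480x640 float32, m along the optical axis (not along the pixel's ray), 0 where there is no reading.
- bot.camera_info(name): a dict with "mtx" (3x3 intrinsics, pixels), "R" (3x3) and "t" (3): a world point X has camera coordinates R X + t. Camera axes: x right, y down, z forward; pixel columns grow to the right and rows downward; lengths in m; the calibration is good to about 2 mm. A picture is of the moment at which its call begins. camera_info takes no time and is no camera call.
- bot.sign_off(): hands the job in; it is judged then, once.
The state is a dict: "time": time; "qpos": joint angles; "qd": joint speeds; "joint_efforts": joint torques, N m; "tool_pos": TCP position; "eef_rot": TCP orientation; "ft_force": force on the tool from outside, world axes, zero at the start; "wrist_torque": the same for the moment, N m; "gripper_width": finger opening in m; "finger_force": force on a finger pad.
Only numpy, scipy, OpenCV 4.12 (cv2) and the standard library are available. Lean on these libraries where they do the work, as an engineer would, in place of code of your own. Each camera call takes 0.05 s, during which the arm holds its last target. There are 200 camera calls.

### The job

Squeeze the handles of the orange-and-black spring clamp so that it opens and lift it, open, off the aluminium parking rail; then bring it to the upright plywood panel and hold it spread wide (jaws about 30 mm apart or more) around the panel's top edge, centred on the red mark, so that a workmate can slip an edging strip in under it. Finish still holding it squeezed open there, upright and square to the panel, with the jaw tips well below the edge (a good centimetre or more) on both sides and no part of the clamp touching the panel; do not let go, do not bump the panel hard and leave the other things where they are.

Things in the scene. Friction and masses are not known exactly. Their poses are not given: they have to be found in the camera images.
- clip: A-shaped spring clamp, black arms, orange handle pads on top, orange jaw pads below; 64x30x113 mm, 90 g; starts upright on the rail. Origin at the pivot, y along it, z up; jaws open along x. Handle pads: flat plates 22 mm wide (y), 30 mm tall, 7 mm thick; parked they splay outward by 0.32 rad, middles at x = -24 and +24, z = +35 mm, tops at z = +51. The frame is the -x arm's and leans with it.
- clip_jaw (a joint): Opening angle, grows as the handles are squeezed along x: 0 parked (jaw pads 10 mm apart, pressing the rail; 64 mm over handle tops); 0.36 rad: jaws 30 mm apart; 0.64 (stop): jaws 45 mm apart, handle pads parallel (each arm turned 0.32), 30 mm over their flat outsides, middles 41 mm above the pivot: held so, the clamp hangs straight. Squeeze force 8 N at first, 17 N at the stop.
- clip_pivot (a point): The clamp's pivot, centre of its smooth steel barrel (7 mm radius), midway between the handles. Grip the handles with the middle of the finger pads 30 to 42 mm above it when parked: gripped higher, near the handle tops, the clamp tips over sideways between the fingers.
- jaw_a (a point): Middle of the inner face of the jaw pad on the clamp's -x side; parked it lies 56 mm below the pivot (52 mm when fully open); the pad reaches 6 mm lower, and is 20 mm wide.
- jaw_b (a point): The same of the jaw pad on the +x side.
- rail: Parking rail: upright aluminium plate 10 mm thick (x), 130 mm long (y), top edge at z = 100 mm, on a blue foot 80x130x14 mm. Fixed. Origin under its middle, on the work surface. Clamp parked with its barrel resting on the top edge (pivot at z = 107 mm).
- panel: Upright plywood panel 10 mm thick (x), 200 mm long (y), top edge at z = 140 mm, in a wooden foot 70x150x22 mm with cleats to z = 42 mm. Fixed. Origin under its middle, on the work surface.
- mark: Red tape mark folded over the panel's top edge, 20 mm wide along the edge, 30 mm down both faces. Origin on the top edge, at the middle of the mark; axes as the panel's.
- cutter_blue: Blue moulding cutter block, 84x86x30 mm, bystander; origin under its middle.
- marking_gauge: Wooden marking gauge, 58x200x70 mm, bystander; origin under its middle.
- sanding_block: Cork sanding block, 64x112x37 mm, bystander; origin under its middle.

How it is judged:
By the outcome, as a careful person would: the job done as asked, in the order asked, and still so for the second after the job is handed in, while the arm keeps its last pose, push and grip.
It also fails if it takes over 40 s, if anything falls off the work surface, if the arm or the gripper's body presses on something with over 40 N, if the wrist force passes 120 N, or if a joint passes its speed limit or range.

## Working session

There is one attempt and no reset: what is moved stays moved. The work goes in short steps, Python scripts to look and compute and a tool call to move; the robot and the scene stay as the last step left them, time stands still between calls to the robot, and variables do not carry over. Pictures are saved under pics/ and viewed, at most 10 in all, crops included, and the job is handed in when it is done.

```bash
mkdir -p pics; ls; python3 - <<'E'
from cell import bot
import cv2,numpy as np
s=bot.observe()
print(s['tool_pos'],s['eef_rot'],s['gripper_width'],s['time'])
for n in('scene','top'):
    p,d=bot.read_camera(n); np.savez(f'pics/{n}0.npz',p=p,d=d); cv2.imwrite(f'pics/{n}0.png',p[:,:,::-1])
    c=bot.camera_info(n); print(n,c['mtx'],c['R'],c['t'])
E
```

```text
cell.py
pics
[0.20937746 0.58850012 0.23864762] [-5.34277911e-01 -3.09569965e+00  2.06211106e-03] 0.08538220815661768 0.0
scene [[561.03319341   0.         327.21973383]
 [  0.         561.03319341 239.50817308]
 [  0.           0.           1.        ]] [[ 0.78259395 -0.62253011 -0.00172069]
 [-0.2879066  -0.3594792  -0.88762858]
 [ 0.55195697  0.69514816 -0.46055678]] [-0.42108715  0.27163528  0.96665707]
top [[451.42015927   0.         325.76520326]
 [  0.         451.42015927 241.33202754]
 [  0.           0.           1.        ]] [[-0.00227518 -0.99998598 -0.00478148]
 [-0.99403788  0.00278283 -0.10899979]
 [ 0.10901157  0.00450498 -0.99403027]] [0.02633483 0.56617057 1.10794325]
```

View pics/scene0.png

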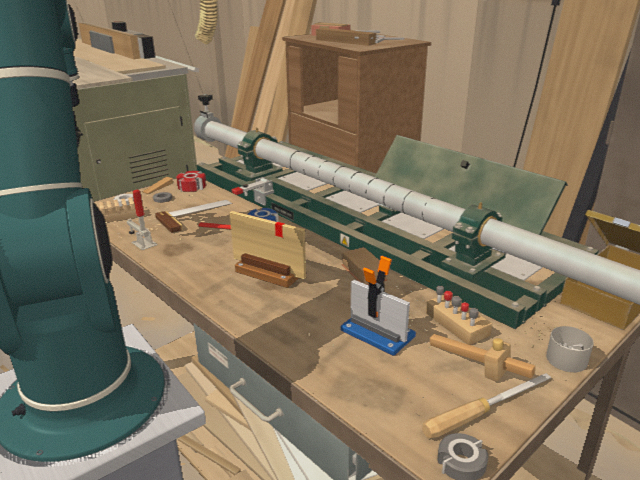

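View pics/top0.png

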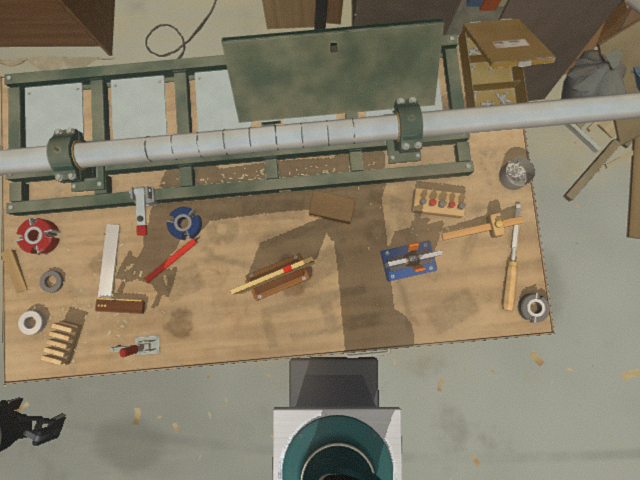

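The scene view shows the clamp's orange handles at about (377,270) on the blue-footed rail, and the panel with its red mark at (279,229). In the top view the clamp is at about (415,257), the mark at (287,268), and the open gripper at far left (40,415).

```bash
cat > h.py <<'E'
import cv2,numpy as np
from cell import bot
def pts(n,p,d,mask):
    c=bot.camera_info(n);v,u=np.nonzero(mask&(d>0));z=d[v,u]
    X=np.linalg.inv(c['mtx'])@np.vstack([u,v,np.ones_like(u)])*z
    return (c['R'].T@(X-c['t'][:,None])).T,np.c_[u,v]
def world(n,p,d):
    X,_=pts(n,p,d,np.ones(d.shape,bool)); W=np.full(d.shape+(3,),np.nan); W[d>0]=X; return W
def line(P):
    m=P.mean(0);u,s,v=np.linalg.svd(P-m); return m,v[0],np.degrees(np.arctan2(v[0][1],v[0][0]))
E
python3 - <<'E'
from h import *
for n in('scene','top'):
    f=np.load(f'pics/{n}0.npz');p,d=f['p'],f['d'];W=world(n,p,d)
    h=cv2.cvtColor(p,cv2.COLOR_RGB2HSV).astype(int);H,S,V=h[...,0],h[...,1],h[...,2]
    z=W[...,2];x=W[...,0];y=W[...,1]
    near=(x>.3)&(x<.75)&(abs(y)<.4)
    print(n)
    clip=near&(y<0)
    def rep(name,m):
        P=W[m]
        if len(P)>3: print(name,len(P),'med',np.median(P,0).round(4),'lo',P.min(0).round(4),'hi',P.max(0).round(4))
        return P
    org=clip&(H>6)&(H<17)&(S>190)&(z>.11)&(z<.18)
    rep('orange',org)
    k,l,st,c=cv2.connectedComponentsWithStats(org.astype(np.uint8))
    for i in range(1,k):
        if st[i,4]>8: rep(' comp %s'%c[i].round(),l==i)
    red=near&((H<5)|(H>174))&(S>180)&(z>.09)&(z<.16)&(y>0)
    rep('red',red); P=rep('redtop',red&(z>.135)); 
    pan=near&(z>.135)&(z<.146)&(y>-.05); P=rep('paneltop',pan); print(line(P[:,:2]))
    ra=near&(y<-.1)&(z>.095)&(z<.106)&(S<60); P=rep('railtop',ra); print(line(P[:,:2]))
    bl=near&(y<-.1)&(H>100)&(H<125)&(S>120)&(z<.03);rep('foot',bl)
    v,u=np.nonzero(bl);P=W[bl]; print(cv2.minAreaRect((P[:,:2]*1000).astype(np.float32)))
E
```

```text
scene
orange 284 med [ 0.5345 -0.1801  0.1472] lo [ 0.4823 -0.1967  0.1271] hi [ 0.5477 -0.1618  0.1623]
 comp [384. 265.] 154 med [ 0.5388 -0.175   0.1473] lo [ 0.5304 -0.1859  0.1314] hi [ 0.5477 -0.1618  0.1611]
 comp [369. 276.] 130 med [ 0.4904 -0.1867  0.1466] lo [ 0.4823 -0.1967  0.1271] hi [ 0.4983 -0.174   0.1623]
red 89 med [0.4877 0.1108 0.1301] lo [0.483  0.1028 0.113 ] hi [0.4995 0.1213 0.1445]
redtop 34 med [0.489  0.1128 0.1401] lo [0.484  0.1028 0.1355] hi [0.4995 0.1213 0.1445]
paneltop 352 med [0.48   0.1377 0.14  ] lo [0.4363 0.0521 0.1351] hi [0.7499 0.3973 0.1445]
(array([0.48270184, 0.1450041 ]), array([ 0.02460242, -0.99969731]), np.float64(-88.59024281073116))
railtop 330 med [ 0.5167 -0.1924  0.1002] lo [ 0.4987 -0.2502  0.095 ] hi [ 0.5356 -0.1226  0.1059]
(array([ 0.51584071, -0.19163497]), array([ 0.22644406, -0.97402417]), np.float64(-76.91219153696889))
foot 809 med [ 0.4908 -0.2071  0.0141] lo [ 0.4649 -0.2573  0.0013] hi [ 0.5681 -0.1273  0.0187]
((516.6224975585938, -187.91036987304688), (81.16133880615234, 130.37643432617188), 12.514904022216797)
top
[... 386 characters left out ...]
6 0.1214 0.145 ]
redtop 36 med [0.4937 0.1123 0.1395] lo [0.4869 0.1034 0.1364] hi [0.5006 0.1214 0.145 ]
paneltop 400 med [0.4781 0.1487 0.139 ] lo [0.4377 0.0558 0.135 ] hi [0.7499 0.3997 0.1451]
(array([0.48087426, 0.15070932]), array([ 0.20552346, -0.97865219]), np.float64(-78.13985612673594))
railtop 179 med [ 0.5208 -0.1997  0.0997] lo [ 0.5021 -0.2478  0.0951] hi [ 0.5352 -0.122   0.106 ]
(array([ 0.51900912, -0.18631997]), array([ 0.21224076, -0.97721741]), np.float64(-77.74630106946097))
foot 44 med [ 0.4867 -0.1379  0.0142] lo [ 0.4716 -0.1552  0.0095] hi [ 0.5456 -0.1183  0.018 ]
((508.490966796875, -137.01736450195312), (74.89356994628906, 22.268383026123047), 15.029409408569336)
```

```bash
python3 - <<'E'
from h import *
for n in('scene','top'):
    f=np.load(f'pics/{n}0.npz');p,d=f['p'],f['d'];W=world(n,p,d)
    h=cv2.cvtColor(p,cv2.COLOR_RGB2HSV).astype(int);H,S,V=h[...,0],h[...,1],h[...,2]
    x,y,z=W[...,0],W[...,1],W[...,2]
    box=(x>.40)&(x<.56)&(y>.03)&(y<.27)
    for nm,m in (('pan',box&(z>.137)&(z<.146)),('rail',(x>.48)&(x<.56)&(y>-.26)&(y<-.11)&(z>.0975)&(z<.105)&(S<60))):
        P=W[m][:,:2].astype(np.float32)*1000
        vx,vy,x0,y0=cv2.fitLine(P,cv2.DIST_HUBER,0,.01,.01).ravel()
        a=np.degrees(np.arctan2(vy,vx)); t=(P-[x0,y0])@[vx,vy]; w=(P-[x0,y0])@[-vy,vx]
        print(n,nm,len(P),'ang',a.round(2),'p',x0,y0,'ends mid',np.array([x0,y0])+(t.min()+t.max())/2*np.array([vx,vy]),'len',t.max()-t.min(),'w',np.percentile(w,[2,98]), 'z',np.median(z[m]))
    red=box&((H<6)|(H>174))&(S>150)&(z>.1)
    P=W[red&(z>.136)]; print('redtop mean',P.mean(0), 'u,v', np.array(np.nonzero(red)).mean(1))
    # ray cast of mask edge onto z=.14
    print('red bbox u',np.nonzero(red)[1].min(),np.nonzero(red)[1].max())
E
```

```text
scene pan 292 ang -67.9 p 478.17902 138.81335 ends mid [475.549   145.29178] len 201.02719 w [-4.91048898  9.12437372] z 0.140430835718454
scene rail 260 ang -77.38 p 517.2397 -193.44707 ends mid [ 515.87683 -187.35927] len 130.22408 w [-11.86750626   8.64030291] z 0.1006507246369385
redtop mean [0.49008769 0.11194059 0.14017221] u,v [228.60416667 278.54166667]
red bbox u 275 284
top pan 353 ang -67.66 p 478.36325 147.88344 ends mid [478.36697 147.87434] len 199.22426 w [-4.91891157  5.00481779] z 0.13933030833573004
top rail 153 ang -78.04 p 519.05457 -187.56409 ends mid [ 518.51654 -185.02336] len 127.9995 w [-4.53212757  5.0130979 ] z 0.10012040540924594
redtop mean [0.49306792 0.11229676 0.13973968] u,v [268.53658537 287.19512195]
red bbox u 283 291
```
```bash
python3 -c "
import cv2
p=cv2.imread('pics/top0.png');a=cv2.resize(p[225:310,220:320],None,fx=4,fy=4,interpolation=0);b=cv2.resize(p[225:310,370:470],None,fx=4,fy=4,interpolation=0)
cv2.imwrite('pics/c0.png',cv2.hconcat([a,b]))"
```

View pics/c0.png

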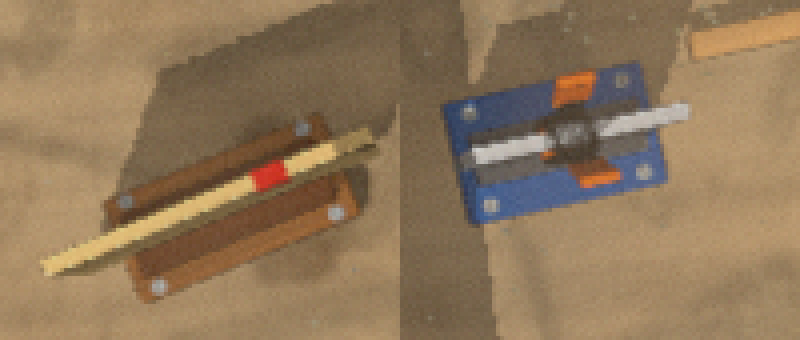

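Crop: panel edge with the mark at left, and the clamp square on the rail at right. Estimates: clamp pivot ≈ (0.516,-0.1795) with x axis at 12.3°, and mark ≈ (0.492,0.112) with panel x axis at 22.2°.

Careful with the scale: shifts go in shares of 50 mm. That gives: -0.0295 m is -0.59, -0.026 m is -0.52.

```bash
cat > to.py <<'E'
import sys;from h import *
from scipy.spatial.transform import Rotation as R
x,y,z,a=map(float,sys.argv[1:5])
s=bot.observe();T=R.from_rotvec(s['eef_rot']);t=np.radians(a)
Y=np.array([np.cos(t),np.sin(t),0]);Z=np.array([0,0,-1.]);G=R.from_matrix(np.c_[np.cross(Y,Z),Y,Z])
print('tool d',T.inv().apply(np.array([x,y,z])-s['tool_pos']).round(4),'rot',(T.inv()*G).as_rotvec().round(4),'pos',s['tool_pos'].round(4),'q',np.round(s['qpos'],2),s['time'],'w',s['gripper_width'],s['ft_force'].round(1),s['finger_force'])
E
```

Emit:
{"method": "run_rows", "body": {"motion": {"tx": [-0.52,-0.52,-0.52,-0.52,-0.52],"ty": [-0.59,-0.59,-0.59,-0.59,-0.59],"tz": [0,0,0,0,0],"drx": [0,0,0,0,0],"dry": [0,0,0,0,0],"drz": [0,0,0,0,0],"aperture": [0.085,0.085,0.085,0.085,0.085]}}}

```text
time: 0.6
tool_pos: [0.2828, 0.4046, 0.2391]
eef_rot: [-0.534, -3.096, 0.001]
ft_force: [0.6, 0.9, 0.6]
gripper_width: 0.0849
finger_force: 0.0
```

Emit:
{"method": "run_rows", "body": {"motion": {"tx": [-0.52,-0.52,-0.52,-0.52,-0.52],"ty": [-0.59,-0.59,-0.59,-0.59,-0.59],"tz": [0,0,0,0,0],"drx": [0,0,0,0,0],"dry": [0,0,0,0,0],"drz": [0,0,0,0,0],"aperture": [0.085,0.085,0.085,0.085,0.085]}}}

```text
time: 1.1
tool_pos: [0.3558, 0.2221, 0.2393]
eef_rot: [-0.534, -3.096, -0.0]
ft_force: [1.7, 1.3, 0.3]
gripper_width: 0.0851
finger_force: 0.0
```

```bash
python3 to.py .516 -.1795 .239 12.3
```

```text
tool d [-2.856e-01 -3.247e-01  2.000e-04] rot [-1.0000e-04 -1.0000e-04  1.0144e+00] pos [0.3558 0.2221 0.2393] q [-0.84  0.04  0.21  2.1  -0.01  1.01  0.61] 1.1 w 0.08511149209231182 [1.7 1.3 0.3] 0.0
```

Emit:
{"method": "run_rows", "body": {"motion": {"tx": [-0.52,-0.52,-0.52,-0.52,-0.52],"ty": [-0.59,-0.59,-0.59,-0.59,-0.59],"tz": [0,0,0,0,0],"drx": [0,0,0,0,0],"dry": [0,0,0,0,0],"drz": [0,0,0,0,0],"aperture": [0.085,0.085,0.085,0.085,0.085]}, "lines": "1,2"}}

```text
time: 1.6
tool_pos: [0.4288, 0.0396, 0.2394]
```

Emit:
{"method": "run_rows", "body": {"motion": {"tx": [-0.52,-0.52,-0.52,-0.52,0],"ty": [-0.59,-0.59,-0.59,-0.59,0],"tz": [0,0,0,0,0],"drx": [0,0,0,0,0],"dry": [0,0,0,0,0],"drz": [0,0,0,0,0.145],"aperture": [0.085,0.085,0.085,0.085,0.085]}, "lines": "1,2"}}

```text
time: 2.1
tool_pos: [0.4876, -0.1096, 0.2393]
```

Emit:
{"method": "run_rows", "body": {"motion": {"tx": [0,0,0,0,0],"ty": [0,0,0,0,0],"tz": [0,0,0,0,0],"drx": [0,0,0,0,0],"dry": [0,0,0,0,0],"drz": [0.145,0.145,0.145,0.145,0.145],"aperture": [0.085,0.085,0.085,0.085,0.085]}}}

```text
time: 2.6
tool_pos: [0.4869, -0.1048, 0.2392]
eef_rot: [-1.797, -2.577, 0.0]
ft_force: [0.1, -0.1, 0.7]
gripper_width: 0.085
finger_force: 0.0
```

```bash
python3 to.py .516 -.1795 .239 12.3
```

```text
tool d [-0.0802  0.0015  0.0001] rot [-0.0004 -0.      0.1384] pos [ 0.4869 -0.1048  0.2392] q [-0.46  0.23  0.71  1.94 -0.17  1.03  0.67] 2.6 w 0.08497202178917176 [ 0.1 -0.1  0.7] 0.0
```

Emit:
{"method": "run_rows", "body": {"motion": {"tx": [-0.54,-0.54,-0.52,0,0],"ty": [0,0,0.03,0,0],"tz": [0,0,0,0,0],"drx": [0,0,0,0,0],"dry": [0,0,0,0,0],"drz": [0,0,0,0.138,0],"aperture": [0.085,0.085,0.085,0.085,0.085]}}}

```text
time: 3.1
tool_pos: [0.5163, -0.1798, 0.2389]
eef_rot: [-1.968, -2.448, 0.002]
ft_force: [-0.5, 1.3, -0.1]
gripper_width: 0.0851
finger_force: 0.0
```

```bash
python3 to.py .516 -.1795 .239 12.3
python3 - <<'E'
from h import *
for n in('scene','top'):
    p,d=bot.read_camera(n); np.savez(f'pics/{n}1.npz',p=p,d=d)
    if n=='scene': q=cv2.resize(p[150:360,290:490],None,fx=2.8,fy=2.8)
    else: q=cv2.resize(p[200:320,350:500],None,fx=2.8,fy=2.8)
    cv2.imwrite(f'pics/{n}1.png',q[:,:,::-1])
E
```

```text
tool d [ 0.0003 -0.0002 -0.0001] rot [-0.0011  0.0003  0.0023] pos [ 0.5163 -0.1798  0.2389] q [-0.33  0.35  0.75  1.83 -0.27  1.07  0.74] 3.1 w 0.08510741692248192 [-0.5  1.3 -0.1] 0.0
```

View pics/scene1.png

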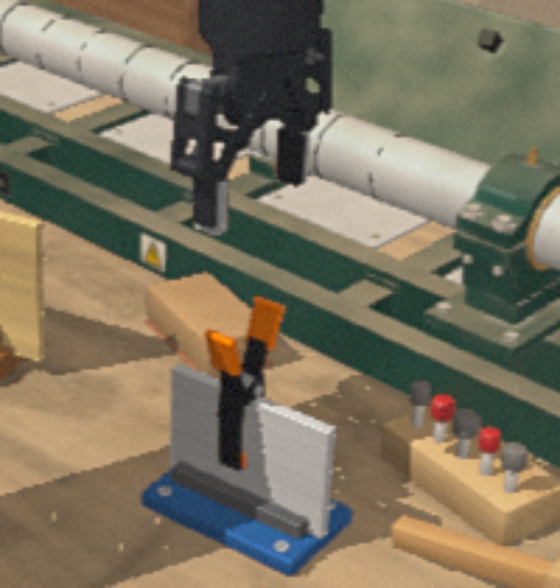

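The scene shows the gripper open above the clamp, with fingertips at about (365,232) and (394,215) in full-image pixels and the handles lined up below.

```bash
python3 - <<'E'
from h import *
from scipy.spatial.transform import Rotation as R
s=bot.observe();T=R.from_rotvec(s['eef_rot'])
f=np.load('pics/scene1.npz');p,d=f['p'],f['d'];W=world('scene',p,d)
L=T.inv().apply(W.reshape(-1,3)-s['tool_pos']).reshape(W.shape)
V=p.max(2)
m=(abs(L[...,0])<.03)&(abs(L[...,1])<.07)&(L[...,2]>-.03)&(L[...,2]<.03)
for sg in(-1,1):
    P=L[m&(L[...,1]*sg>0)]
    print(sg,len(P),'lo',np.percentile(P,1,axis=0).round(4),'hi',np.percentile(P,99,axis=0).round(4),P[:,2].max())
# clip handles in tool frame for both cameras
for n in('scene','top'):
    f=np.load(f'pics/{n}0.npz');p,d=f['p'],f['d'];W=world(n,p,d)
    L=T.inv().apply(W.reshape(-1,3)-s['tool_pos']).reshape(W.shape)
    h=cv2.cvtColor(p,cv2.COLOR_RGB2HSV).astype(int)
    m=(h[...,0]>5)&(h[...,0]<18)&(h[...,1]>170)&(abs(L[...,0])<.04)&(abs(L[...,1])<.05)&(L[...,2]>.06)&(L[...,2]<.12)
    for sg in(-1,1):
        P=L[m&(L[...,1]*sg>0)]; print(n,sg,len(P),'lo',np.percentile(P,3,axis=0).round(4),'hi',np.percentile(P,97,axis=0).round(4))
E
```

```text
-1 139 lo [-0.0133 -0.0588 -0.0295] hi [ 0.0067 -0.043  -0.0065] -0.0047473715594735285
1 138 lo [-0.0138  0.0388 -0.0297] hi [ 0.0094  0.0491 -0.0068] -0.006276520522481727
scene -1 144 lo [-0.0109 -0.0328  0.0775] hi [ 0.0096 -0.0209  0.1091]
scene 1 165 lo [-0.0113  0.0167  0.079 ] hi [0.0101 0.031  0.1056]
top -1 23 lo [-0.0094 -0.0293  0.0786] hi [ 0.0108 -0.0244  0.0828]
top 1 57 lo [-0.0083  0.02    0.0776] hi [0.0106 0.0317 0.1012]
```

Emit:
{"method": "run_rows", "body": {"motion": {"tx": [0.03,0,0,0,0],"ty": [0.02,0,0,0,0],"tz": [0.6,0.6,0.6,0.47,0],"drx": [0,0,0,0,0],"dry": [0,0,0,0,0],"drz": [0,0,0,0,0],"aperture": [0.085,0.085,0.085,0.085,0.085]}}}

```text
time: 3.7
tool_pos: [0.5158, -0.1763, 0.1235]
eef_rot: [-1.956, -2.454, 0.003]
ft_force: [0.6, 0.4, 0.8]
gripper_width: 0.0855
finger_force: 0.0
```

Emit:
{"method": "run_rows", "body": {"motion": {"tx": [0,0,0,0],"ty": [0,0,0,0],"tz": [0,0,0,0],"drx": [0,0,0,0],"dry": [0,0,0,0],"drz": [0,0,0,0],"aperture": [0.068,0.068,0.068,0.064]}, "grip_force": 50}}

```text
time: 4.1
tool_pos: [0.5176, -0.1774, 0.1266]
eef_rot: [1.962, 2.453, 0.001]
ft_force: [-0.1, 0.1, 0.9]
gripper_width: 0.0641
finger_force: 0.2
```

```bash
python3 to.py .5163 -.1795 .1255 12.3
python3 - <<'E'
from h import *
p,d=bot.read_camera('scene'); np.savez('pics/scene2.npz',p=p,d=d)
cv2.imwrite('pics/scene2.png',cv2.resize(p[200:360,310:460],None,fx=3.5,fy=3.5)[:,:,::-1])
E
```

```text
tool d [-0.0017 -0.0017  0.0011] rot [0.0012 0.0003 0.0069] pos [ 0.5176 -0.1774  0.1266] q [-0.25  0.5   0.66  1.92 -0.4   0.85  0.85] 4.1 w 0.06409898855497412 [-0.1  0.1  0.9] 0.16759846766944975
```

View pics/scene2.png

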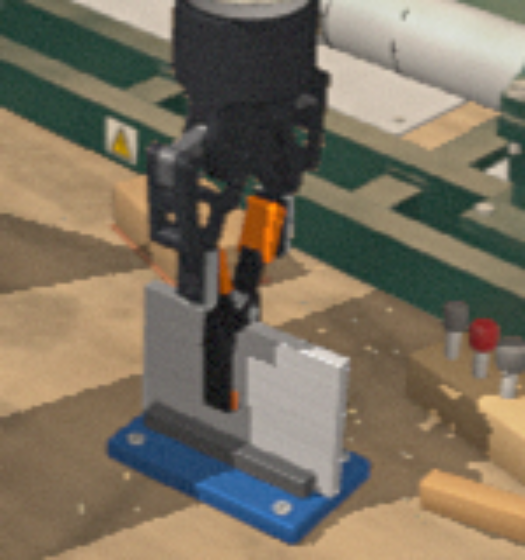

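The view shows both fingers outside the two orange pads, centred, with the clamp undisturbed on the rail. Now squeezing while raising slightly.

Emit:
{"method": "run_rows", "body": {"motion": {"tx": [0,0,0],"ty": [0,0,0],"tz": [0,-0.02,-0.02],"drx": [0,0,0],"dry": [0,0,0],"drz": [0,0,0],"aperture": [0.058,0.053,0.048]}, "grip_force": 60}}

```text
time: 4.45
tool_pos: [0.5186, -0.178, 0.1294]
eef_rot: [1.961, 2.451, 0.002]
ft_force: [1.1, 1.6, 8.4]
gripper_width: 0.0481
finger_force: 12.2
```

Emit:
{"method": "run_rows", "body": {"motion": {"tx": [0,0,0,0,0],"ty": [0,0,0,0,0],"tz": [-0.02,-0.03,-0.03,-0.02,0],"drx": [0,0,0,0,0],"dry": [0,0,0,0,0],"drz": [0,0,0,0,0],"aperture": [0.043,0.038,0.033,0.028,0.028]}, "grip_force": 60}}

```text
time: 4.95
tool_pos: [0.5179, -0.1777, 0.1337]
eef_rot: [1.962, 2.452, 0.001]
ft_force: [-1.0, 1.0, 11.9]
gripper_width: 0.0291
finger_force: 49.7
```

```bash
python3 - <<'E'
from h import *
p,d=bot.read_camera('scene'); np.savez('pics/scene3.npz',p=p,d=d)
cv2.imwrite('pics/scene3.png',cv2.resize(p[200:360,310:460],None,fx=3.5,fy=3.5)[:,:,::-1])
E
```

```text
(no output)
```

View pics/scene3.png

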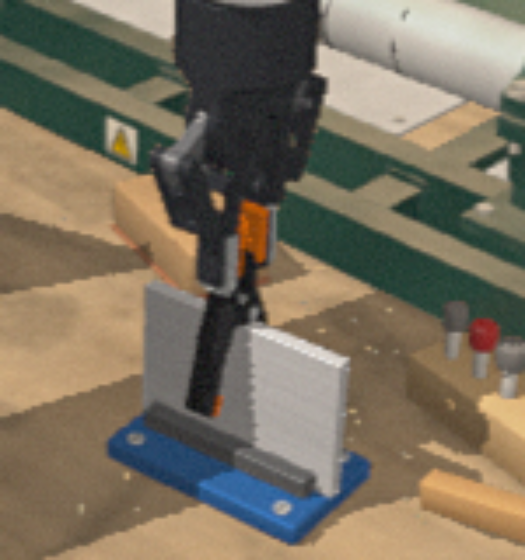

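The clamp is fully open on the rail, handle pads parallel between the fingers. Lifting.

Emit:
{"method": "run_rows", "body": {"motion": {"tx": [0,0,0,0,0],"ty": [0,0,0,0,0],"tz": [-0.2,-0.4,-0.5,-0.6,-0.6],"drx": [0,0,0,0,0],"dry": [0,0,0,0,0],"drz": [0,0,0,0,0],"aperture": [0.028,0.028,0.028,0.028,0.028]}, "grip_force": 60}}

```text
time: 5.5
tool_pos: [0.5167, -0.1776, 0.2493]
eef_rot: [-1.963, -2.452, 0.001]
ft_force: [0.1, 0.4, -0.8]
gripper_width: 0.029
finger_force: 48.2
```

Emit:
{"method": "run_rows", "body": {"motion": {"tx": [0],"ty": [0],"tz": [0],"drx": [0],"dry": [0],"drz": [0],"aperture": [0.028]}}}

```text
time: 5.6
tool_pos: [0.5183, -0.1782, 0.2516]
eef_rot: [1.961, 2.449, 0.004]
ft_force: [-0.4, -0.2, -1.8]
gripper_width: 0.0291
finger_force: 48.2
```

```bash
python3 to.py .492 .112 .249 22.2
python3 - <<'E'
from h import *
p,d=bot.read_camera('scene'); np.savez('pics/scene4.npz',p=p,d=d)
cv2.imwrite('pics/scene4.png',cv2.resize(p[130:330,290:480],None,fx=2.8,fy=2.8)[:,:,::-1])
E
```

```text
tool d [0.2889 0.0379 0.0023] rot [ 0.0045  0.0021 -0.1667] pos [ 0.5183 -0.1782  0.2516] q [-0.34  0.33  0.76  1.82 -0.26  1.09  0.73] 5.6 w 0.029100492838023236 [-0.4 -0.2 -1.8] 48.23277175426483
```

View pics/scene4.png

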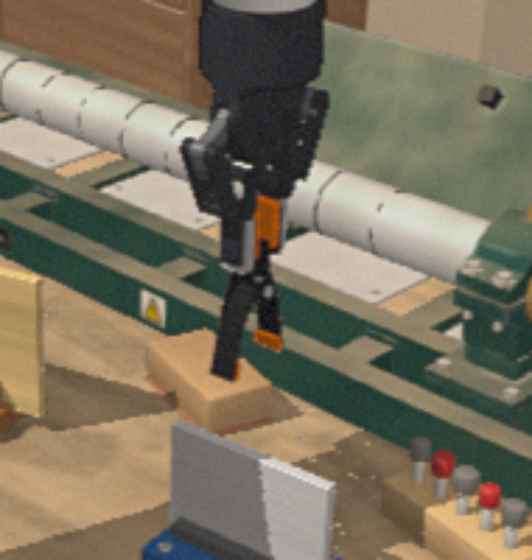

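Clamp lifted clear and hanging straight, jaws at about (225,370) and (270,340) in the crop. Moving over to the mark.

Emit:
{"method": "run_rows", "body": {"motion": {"tx": [0.4,0.64,0.64,0.64,0.64],"ty": [0.06,0.084,0.084,0.084,0.084],"tz": [0,0,0,0,0],"drx": [0,0,0,0,0],"dry": [0,0,0,0,0],"drz": [0,0,0,0,0],"aperture": [0.028,0.028,0.028,0.028,0.028]}, "grip_force": 60, "lines": "1,2"}}

```text
time: 6.15
tool_pos: [0.5032, -0.0275, 0.2471]
```

Emit:
{"method": "run_rows", "body": {"motion": {"tx": [0.64,0.64,0.64,0.5,0.3],"ty": [0.084,0.084,0.084,0.06,0.04],"tz": [0,0,0,0,0],"drx": [0,0,0,0,0],"dry": [0,0,0,0,0],"drz": [0,0,0,0,0],"aperture": [0.028,0.028,0.028,0.028,0.028]}, "lines": "1,2"}}

```text
time: 6.65
tool_pos: [0.4904, 0.1098, 0.247]
```

Emit:
{"method": "run_rows", "body": {"motion": {"tx": [0.1,0,0,0,0],"ty": [0.02,0,0,0,0],"tz": [0,0,0,0,0],"drx": [0,0,0,0,0],"dry": [0,0,0,0,0],"drz": [-0.055,-0.055,-0.055,0,0],"aperture": [0.028,0.028,0.028,0.028,0.028]}}}

```text
time: 7.15
tool_pos: [0.491, 0.1127, 0.2474]
eef_rot: [-1.756, -2.604, 0.001]
ft_force: [0.5, 0.4, -0.4]
gripper_width: 0.029
finger_force: 48.2
```

```bash
python3 to.py .492 .112 .249 22.2
cat > m.py <<'E'
import sys;from h import *
from scipy.spatial.transform import Rotation as R
k=sys.argv[1];s=bot.observe();t=np.radians(22.2)
A=np.c_[[np.cos(t),np.sin(t),0],[-np.sin(t),np.cos(t),0],[0,0,1]]
for n in('scene','top'):
    p,d=bot.read_camera(n); np.savez(f'pics/{n}{k}.npz',p=p,d=d);cv2.imwrite(f'pics/{n}{k}.png',cv2.resize(p[120:300,200:390] if n=='scene' else p[210:330,210:370],None,fx=3,fy=3)[:,:,::-1])
    W=world(n,p,d);L=(W-s['tool_pos'])@A  # panel axes about the TCP
    h=cv2.cvtColor(p,cv2.COLOR_RGB2HSV).astype(int);near=(abs(L[...,0])<.05)&(abs(L[...,1])<.05)
    def rep(nm,m):
        P=L[m&near]
        if len(P)>4: print(n,nm,len(P),'lo',np.percentile(P,3,axis=0).round(4),'hi',np.percentile(P,97,axis=0).round(4))
    H,S=h[...,0],h[...,1];z=L[...,2]
    org=(H>6)&(H<18)&(S>170)
    for sg in(-1,1):
        rep(f'jaw{sg}',org&(z<-.05)&(z>-.11)&(L[...,0]*sg>0)); rep(f'handle{sg}',org&(z>-.02)&(L[...,0]*sg>0))
        rep(f'arm{sg}',(p.max(2)<90)&(z<-.045)&(z>-.1)&(L[...,0]*sg>0)&(W[...,2]>.145))
        rep(f'finger{sg}',(S<80)&(z>-.008)&(z<.015)&(L[...,0]*sg>0))
    rep('red',((H<5)|(H>174))&(S>150)&(W[...,2]>.1)); rep('redtop',((H<5)|(H>174))&(S>150)&(W[...,2]>.1365)&(W[...,2]<.146))
E
python3 m.py 5
```

```text
tool d [-0.001   0.0007 -0.0016] rot [-0.001   0.0001 -0.0033] pos [0.491  0.1127 0.2474] q [-0.82  0.22  0.62  1.92 -0.14  1.05  0.24] 7.15 w 0.028965730162736375 [ 0.5  0.4 -0.4] 48.21553587913513
scene jaw-1 6 lo [-0.0279 -0.0093 -0.0799] hi [-0.0263 -0.0065 -0.0723]
scene handle-1 20 lo [-0.0213 -0.0146  0.0054] hi [-0.0091 -0.0089  0.042 ]
scene arm-1 127 lo [-0.033  -0.0091 -0.0797] hi [-0.02    0.0084 -0.0463]
scene finger-1 87 lo [-0.0297 -0.0129 -0.0058] hi [-0.0174  0.0076  0.0144]
scene jaw1 36 lo [ 0.0188 -0.0106 -0.0812] hi [ 0.0266  0.0112 -0.0698]
scene handle1 86 lo [ 0.005  -0.0124  0.0033] hi [0.013  0.0027 0.0331]
scene arm1 65 lo [ 0.0168 -0.0094 -0.0693] hi [ 0.0264  0.0092 -0.0468]
scene finger1 33 lo [ 0.0027 -0.013  -0.0076] hi [ 0.0219 -0.0031  0.014 ]
scene red 91 lo [-0.0072 -0.0077 -0.1344] hi [ 0.0058  0.0088 -0.1052]
scene redtop 29 lo [-0.0069 -0.0088 -0.1096] hi [ 0.0072  0.0087 -0.1045]
```

View pics/scene5.png

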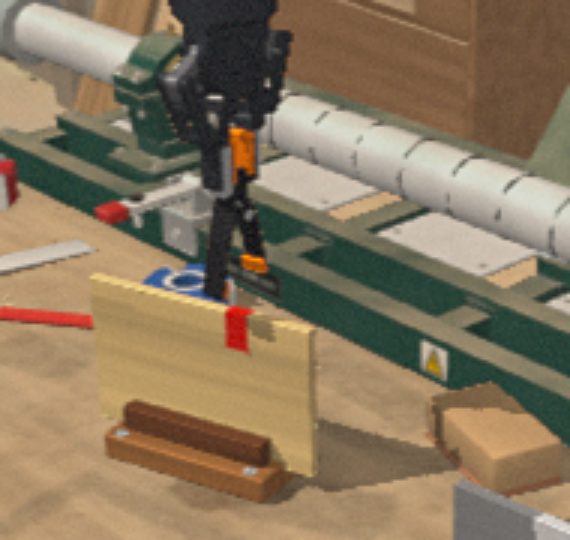

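Scene: the open clamp sits over the mark at crop (235,325), centred along the edge to about 1 mm; the panel looks about 2 mm further along its x than the tool. Descending with that correction.

Emit:
{"method": "run_rows", "body": {"motion": {"tx": [0,0,0,0,0],"ty": [0.04,0,0,0,0],"tz": [0.16,0.24,0.24,0.24,0.16],"drx": [0,0,0,0,0],"dry": [0,0,0,0,0],"drz": [-0.003,0,0,0,0],"aperture": [0.028,0.028,0.028,0.028,0.028]}, "grip_force": 60}}

```text
time: 7.75
tool_pos: [0.4927, 0.1134, 0.1942]
eef_rot: [-1.75, -2.608, 0.002]
ft_force: [0.2, 0.2, -0.9]
gripper_width: 0.0289
finger_force: 48.2
```

Emit:
{"method": "run_rows", "body": {"motion": {"tx": [0,0],"ty": [0,0],"tz": [0,0],"drx": [0,0],"dry": [0,0],"drz": [0,0],"aperture": [0.028,0.028]}}}

```text
time: 7.95
tool_pos: [0.4932, 0.1135, 0.1958]
eef_rot: [1.75, 2.609, -0.001]
ft_force: [0.1, 0.2, -0.9]
gripper_width: 0.0291
finger_force: 48.2
```

```bash
python3 to.py .493 .1123 .194 22.2
python3 m.py 6
```

```text
tool d [-0.0011 -0.0007  0.0018] rot [-0.0002  0.0002  0.0013] pos [0.4932 0.1135 0.1958] q [-0.79  0.29  0.6   1.97 -0.2   0.94  0.29] 7.95 w 0.029121747295811056 [ 0.1  0.2 -0.9] 48.20430099964142
scene jaw-1 11 lo [-0.0302 -0.0118 -0.0788] hi [-0.0051 -0.0075 -0.0699]
scene handle-1 27 lo [-0.0213 -0.0143  0.0044] hi [-0.0075 -0.0091  0.0426]
scene arm-1 19 lo [-0.0256 -0.0091 -0.0503] hi [-0.02    0.0073 -0.0456]
scene finger-1 81 lo [-0.0301 -0.0124 -0.0057] hi [-0.0156  0.0054  0.0144]
scene handle1 76 lo [ 0.0037 -0.0111  0.0027] hi [0.0123 0.0039 0.0329]
scene arm1 15 lo [ 0.0173 -0.0093 -0.0505] hi [ 0.0219  0.0088 -0.0452]
scene finger1 33 lo [ 0.0029 -0.0127 -0.0077] hi [ 0.022  -0.0016  0.0122]
scene red 67 lo [-0.0266 -0.0099 -0.0833] hi [ 0.0044  0.0025 -0.0476]
scene redtop 19 lo [-0.0264 -0.0102 -0.0575] hi [ 0.0049  0.0036 -0.0531]
```

View pics/scene6.png

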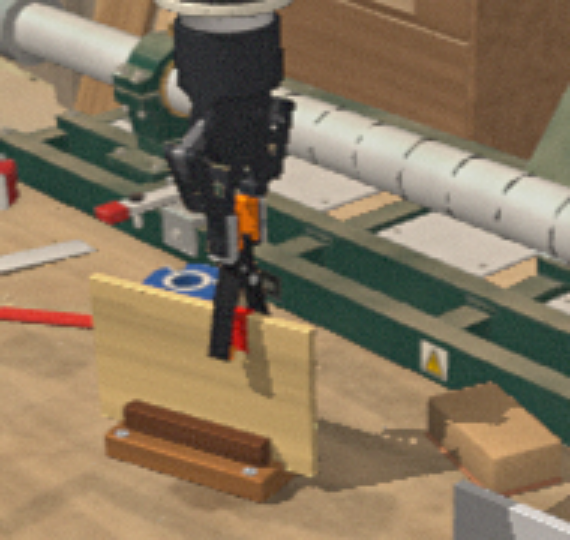

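View pics/top6.png

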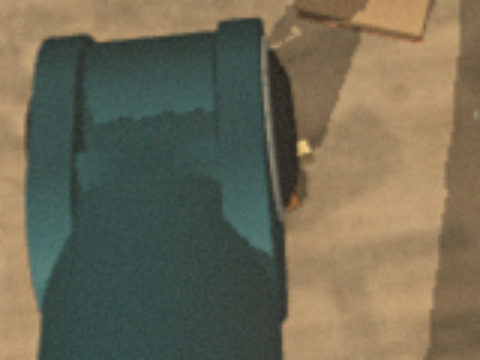

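Scene view: the jaws straddle the red mark, with the front jaw at crop (218,355) and roughly 25 mm below the edge. No contact force shows, and centring is within about 1–2 mm. The arm hides the clamp in the top view. Handing in.

```bash
python3 -c "
from cell import bot
print(bot.sign_off())"
```

```text
the job is handed in; nothing more can be done
None
```

The job is handed in: the clamp is held squeezed fully open around the panel's top edge, upright and within about 1–2 mm of the red mark's centre, jaw tips about 25 mm below the edge, with no contact force on the panel, at about 8 s of the 40 s; no verdict came back.

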